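Turn the film carrier round in the scanner for the second pass

ROBOT

A 6-joint arm with a two-finger parallel gripper is mounted at the origin on the work surface. World frame = base frame: x ahead of the robot, y to its left, z up, the work surface at z = 0. Lengths are in mm, angles in rad, forces in N, time in s.
With the tool pointing down it reaches from about 275 to 1000 mm from the base axis. Payload 8.4 kg.
Tool frame: the origin (TCP) lies at the very end of the fingers, on their centre line; the grasp point (between the pads) lies 19 mm behind it; z points along the fingers, y is the direction in which the jaws open and shut (so a half turn about z gives the same grasp; the last joint's range is limited). The gripper opens to 85 mm and grips with 20 to 120 N. Pads are 22 mm wide; open, the fingers measure 114 mm over their backs; the gripper's body (76 mm by 85 mm) begins 54 mm behind the grasp point. The pads swing forward as they close: fully open they stand 13 mm farther back than shut.
Start: joints at [-1.177, 0.353, 1.633, -0, 1.155, -0.002], TCP at [240.965, -576.683, 231.281] pointing down, gripper open.
Joint ranges: [-2.63, 2.63], [-0.92, 2.1], [0.06, 2.66], [-1.3, 4.44], [0, 2.69], [-3.02, 3.02]. Speed limits (rad/s): [2.22, 2.22, 2.79, 3.14, 3.14, 3.14].

INTERFACE

Orientations are given as [roll, pitch, yaw] about the fixed x, y, z axes, in that order (R = Rz(yaw) Ry(pitch) Rx(roll)).
In Python, from rig import sense, grab_frame, get_calibration, sign_off, boxes_of, trace gives the robot as it stands.
- The arm moves only by the tool servo_tool, never from a script. Its argument "rows" is a list of rows, each a list of 3 entries, a list of its own where there are three numbers: the finger opening in mm, from 0 to 85.4, then the shift along the tool's x, y, z in mm, then the turn, a rotation vector about the tool's x, y, z in degrees. A call has 1 to 8 rows; each row shifts and turns the commanded pose from where the row before left it, along the tool's axes as they then stand; what a row does not reach is not made up. A row lasts 1/8 s, in which the tool goes at most 62.5 mm and 10.7 degrees, less where a joint would pass 70% of its speed; a pose out of reach is approached as far as the arm can. A call is refused whole if a number of a shift passes 62.5 or a number of a turn 10.7, either way. A call with a gripper value outside its range is refused whole. The fingers move at their own pace and stop on an object; "force" is the grip in N (left out, the last holds). Time passes only in rows, so rows that do not move let the fingers close. It gives the time, the measured TCP pose, the force and the opening at its end, in the units of the state.
- sense(): the state, without advancing time (a new reading comes with each control period).
- grab_frame(name): name is "scene" or "side" or "wrist"; returns the picture (420x560x3 uint8, blue, green, red); there is no depth.
- get_calibration(name): a dict with "intrinsics" (3x3 intrinsics, pixels), "world_to_cam" (4x4, takes a point from world to camera coordinates). Camera axes: x right, y down, z forward; pixel columns grow to the right and rows downward; lengths in mm; the calibration is good to about 2 mm. A picture is of the moment at which its call begins: read the wrist's pose just before it. get_calibration takes no time and is no camera call; for the wrist camera it gives the pose at the moment of the call.
- sign_off(): hands the job in, once; it reports no verdict.
Trained networks look in the newest picture that a camera, given by its name, has taken for a name from the list of things; names that differ only in an ending like _2 or _b are one class to them, and where a whole thing is asked for, a point or a joint stands for the part that bears it (a point fixed in the world has none). Each returns a list of dicts, best first, with "conf" (0 to 1); they miss things now and then, are a little off and sometimes report something else, mostly with a low value. They report only what shows in the picture. A call takes as long as a camera call. They do not tell look-alikes from the thing itself.
- boxes_of(camera, thing): "centre" ([x, y, z] in mm, in the coordinates of the camera as it stood for that picture, good to about 4 mm: the middle of the surface that is visible of it).
- trace(camera, thing): "mask" (420x560 bool, what is visible of it).
The state is a dict: "clock": time; "qpos": joint angles; "qvel": joint speeds; "joint_efforts": joint torques, N m; "eef_pos": TCP position; "tcp_rot": TCP orientation; "contact_force": force on the tool from outside, world axes, zero at the start; "wrist_torque": the same for the moment, N m; "opening": opening from 0.0 (shut) to 1.0 (fully open).
Only numpy, scipy, OpenCV 4.12 (cv2) and the standard library are available. Lean on these libraries where they do the work, as an engineer would, in place of code of your own. Each camera call takes 0.05 s, during which the arm holds its last target. There are 200 camera calls.

TASK

The scanner has read one half of the film strip: draw the film carrier straight out of the slot, lay it flat on the light pad and let go of it there, then take it by the blue end and push it back into the slot, orange end first, until it is fully home against the stop. Keep the same face up throughout, do not drop the carrier, and leave the other things on the bench where they are.

Things in the scene. Friction and masses are not known exactly. Their poses are not given: they have to be found in the camera images.
- carrier: film carrier, a flat rigid frame 170 long (x) x 50 wide (y) x 20 mm thick, about 0.22 kg; +x end block (45 mm) blue, -x end block orange, plain parallel sides to grip across, amber film windows on top. Origin: centre of the underside, z up. Starts flat in the slot, x axis along the scanner's x, blue end inside, orange end 65 to 75 mm out of the front face.
- blue_end (a point): centre of the carrier's blue end face (carrier x = +85 mm, 10 mm above its underside)
- orange_end (a point): centre of the carrier's orange end face (carrier x = -85 mm, 10 mm above its underside)
- scanner: white desktop film scanner with a grey base and black vent panel, fixed: 235 deep (x) x 170 wide (y) x 82 mm high. Origin: on the table under the middle of its front face; x points into the slot (roughly away from the robot), z up.
- slot_mouth (a point): middle of the slot's floor at the scanner's front face, 35 mm above the table, axes as the scanner's. Slot: level tunnel 54 wide x 23 high x 105 mm deep with a rigid stop; 65 mm of a carrier fully home stay outside. Black flared guides stand 13 mm out of the face round the mouth, opening about 6 mm wider each side, above and below (72 mm over their outsides).
- slot_end (a point): middle of the slot's floor at the stop, 105 mm beyond slot_mouth along the slot
- light_pad: flat white light pad with a grey rim, fixed on the table to the left or right: 220 x 220 x 12 mm thick. Origin: centre of its underside; top is 12 mm above the table. The whole carrier fits on it.
- film_can: loose closed black film can, round, 184 mm across, 38 mm high, paper disc on top; origin at the centre of its underside. Leave alone.
- brush_jar: loose white jar 72 mm across, 90 mm high, with two brushes up to 200 mm; origin under its centre. Leave alone.
- cleaner: loose white bottle with a blue cap, 60 mm across, 150 mm high; origin under its centre. Leave alone.
- tape_roll: loose blue roll of tape, 100 mm across, 24 mm high, lying flat; origin under its centre. Leave alone.
- loupe: loose black magnifying loupe, 52 mm across, 45 mm high; origin under its centre. Leave alone.
- film_reel: loose aluminium film reel lying flat, 170 mm across, 25 mm high; origin under its centre. Leave alone.
Mind the look-alikes: they are no part of the job. What is shaped like the carrier but purple or turquoise is not meant.

How it is judged:
By the outcome, as a careful person would: the job done as asked, in the order asked, and still so for the second after the job is handed in, with the robot touching nothing.
It also fails if it takes over 64 s, if anything falls off the work surface, if the arm or the gripper's body presses on something with over 40 N, if the wrist force passes 120 N, or if a joint passes its speed limit or range.

## Working session

There is one attempt and no reset: what is moved stays moved. The work goes in short steps, Python scripts to look and compute and a tool call to move; the robot and the scene stay as the last step left them, time stands still between calls to the robot, and variables do not carry over. Pictures are saved under pics/ and viewed, about 8 in all and at most 12, crops included, and the job is handed in when it is done.

Besides the shell and the picture viewer there is one more tool, called after ">>>" by a JSON object that holds its "api" and its "payload", one argument or row to a line. servo_tool: Moves the arm, as the interface text tells. Its arguments: {"type":"object","properties":{"rows":{"type":"array","items":{"type":"array"}},"force":{"type":"number"}},"required":["rows"]}

```bash
mkdir -p pics; ls; cat > h.py <<'E'
import numpy as np, cv2
from rig import *
from scipy.spatial.transform import Rotation as R
def K(c): d=get_calibration(c); return np.array(d["intrinsics"]),np.array(d["world_to_cam"])
def proj(c,P):
    k,T=K(c); p=T[:3,:3]@np.asarray(P,float).T.reshape(3,-1)+T[:3,3:]; q=k@p; return (q[:2]/q[2]).T
def toplane(c,uv,z):
    k,T=K(c); uv=np.atleast_2d(uv).astype(float); d=np.linalg.inv(k)@np.c_[uv,np.ones(len(uv))].T
    d=T[:3,:3].T@d; o=-T[:3,:3].T@T[:3,3]; s=(z-o[2])/d[2]; return (o[:,None]+d*s).T
def toworld(c,p): k,T=K(c); return T[:3,:3].T@(np.array(p)-T[:3,3])
E
python3 - <<'E'
from h import *
s=sense(); print(s)
ims=[]
for c in ["scene","side"]:
    im=grab_frame(c); cv2.imwrite(f"pics/{c}0.png",im)
    for t in ["carrier","scanner","light_pad","slot_mouth","orange_end"]:
        try:
            for b in boxes_of(c,t)[:3]: w=toworld(c,b["centre"]); print(c,t,round(b["conf"],2),w.round(0),proj(c,w).round(0))
        except Exception as e: print(c,t,e)
E
```

```text
pics
{'clock': 0.0, 'qpos': array([-1.17743140e+00,  3.53645557e-01,  1.63415602e+00, -1.07316619e-05,
        1.15520929e+00, -2.39990251e-03]), 'qvel': array([-6.72290165e-05, -2.65402905e-04, -1.49343224e-03, -1.06833129e-04,
        6.96353756e-04,  1.54043794e-03]), 'joint_efforts': array([ 1.56408398e-03, -6.05258989e+01, -3.42071486e+01,  1.84361775e-04,
        9.28558235e-03, -8.57036554e-06]), 'eef_pos': array([ 240.75452582, -576.23534024,  230.55394417]), 'tcp_rot': array([-3.14017442e+00,  6.40843129e-06,  3.95769176e-01]), 'contact_force': array([-0.67979567,  0.01138777,  0.39661926]), 'wrist_torque': array([-0.03008973,  0.02668608, -0.03341262]), 'opening': 0.9998086282555901}
scene carrier 0.86 [ 257. -277.   19.] [[258. 160.]]
scene carrier 0.73 [619.  19.  56.] [[283. 235.]]
scene carrier 0.57 [353. -51.  18.] [[305. 191.]]
scene scanner 0.91 [811.  -9.  83.] [[232. 268.]]
scene scanner 0.19 [ 515. -285.   12.] [[213. 199.]]
scene light_pad 0.67 [ 516. -287.   12.] [[212. 199.]]
scene light_pad 0.5 [ 506. -536.   25.] [[152. 174.]]
scene slot_mouth 0.95 [803.  -5.  80.] [[236. 268.]]
scene orange_end 0.8 [351. -50.  18.] [[305. 191.]]
scene orange_end 0.68 [ 261. -277.   19.] [[258. 161.]]
scene orange_end 0.57 [619.  21.  61.] [[283. 234.]]
side carrier 0.69 [338. -63.  17.] [[219. 233.]]
side carrier 0.55 [ 246. -283.   22.] [[185. 287.]]
side carrier 0.46 [615.   5.  53.] [[303. 206.]]
side scanner 0.64 [757. -87.  83.] [[353. 214.]]
side scanner 0.31 [616.   3.  54.] [[304. 206.]]
side light_pad 0.79 [ 494. -315.   11.] [[274. 291.]]
side slot_mouth 0.96 [755. -83.  81.] [[351. 214.]]
side slot_mouth 0.74 [474. 503.  73.] [[253. 129.]]
side slot_mouth 0.53 [725. 264.  21.] [[323. 169.]]
side orange_end 0.77 [612.   6.  56.] [[302. 205.]]
side orange_end 0.58 [337. -60.  16.] [[219. 233.]]
side orange_end 0.56 [ 254. -285.   20.] [[188. 288.]]
```

View pics/scene0.png

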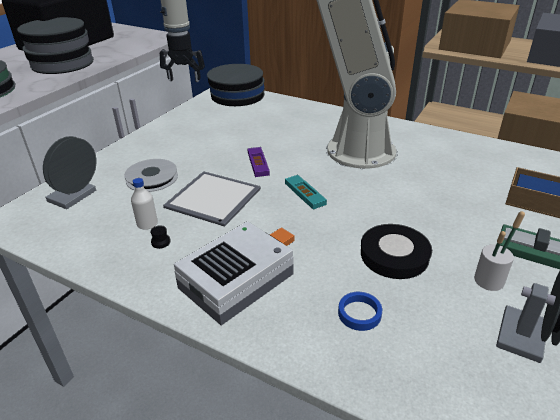

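View pics/side0.png

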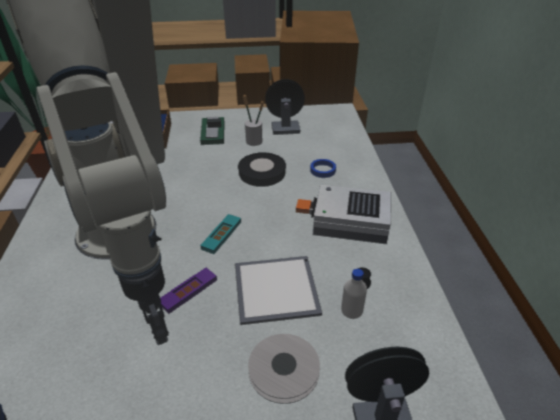

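Candidates in the scene picture are the orange end sticking out of the scanner at (283,236), the purple carrier at (258,161) and the turquoise carrier at (305,191). I choose the orange one in the slot. The pad is at (212,197). The side view agrees: orange (304,206), purple (188,289), turquoise (221,233).

```bash
cat >> h.py <<'E'
from scipy.optimize import minimize
def boxpts(L0,L1,W,z0,z1,x,y,a):
    P=np.array([[i,j,k] for i in (L0,L1) for j in (-W/2,W/2) for k in (z0,z1)],float)
    c,s=np.cos(a),np.sin(a); return P@np.array([[c,s,0],[-s,c,0],[0,0,1]])+[x,y,0]
def fit(masks,dims,x0):
    S=4
    def cost(p):
        t=0
        for c,m in masks.items():
            h=cv2.convexHull(proj(c,boxpts(*dims,p[0],p[1],p[2]/100)).astype(np.float32))
            b=np.zeros((420*S,560*S),np.uint8); cv2.fillConvexPoly(b,np.round((h+.5)*S*16-8).astype(np.int32),255,shift=4)
            b=cv2.resize(b,(560,420),interpolation=cv2.INTER_AREA)/255.
            t+=np.abs(b-m).sum()/m.sum()
        return t
    r=min((minimize(cost,[x0[0],x0[1],x0[2]*100+d],method="Nelder-Mead",options=dict(initial_simplex=np.array([x0[0],x0[1],x0[2]*100+d])+np.array([[0,0,0],[15,0,0],[0,15,0],[0,0,8]]),xatol=.1,fatol=1e-4)) for d in (-25,0,25)),key=lambda r:r.fun)
    return r.x*[1,1,.01],r.fun
E
python3 - <<'E'
from h import *
ms={};mp={}
for c in ["scene","side"]:
    im=grab_frame(c)
    ms[c]=trace(c,"scanner")[0]["mask"]*1.; mp[c]=trace(c,"light_pad")[0]["mask"]*1.
    print(c,ms[c].sum(),mp[c].sum())
for m,d,x in ((ms,(0,235,170,0,82),(670,10,-.1)),(mp,(-110,110,220,0,12),(510,-290,0))):
    print(fit(m,d,x)); 
    for c in m: print(c,fit({c:m[c]},d,x))
a=cv2.resize(grab_frame("scene")[190:330,160:360],None,fx=3,fy=3,interpolation=cv2.INTER_CUBIC)
cv2.imwrite("pics/crop.png",a)
E
```

```text
scene 7186.0 3141.0
side 3977.0 4751.0
(array([ 6.56189757e+02,  2.41995561e+00, -2.91307899e-01]), np.float64(0.08154832376723506))
scene (array([ 6.56921691e+02,  4.04557760e-01, -2.78349168e-01]), np.float64(0.043860338457676416))
side (array([ 6.55170499e+02,  2.35170033e+00, -2.85717734e-01]), np.float64(0.03339989251924054))
(array([ 4.97581011e+02, -2.98085818e+02,  4.63327728e-02]), np.float64(0.08178283637809701))
scene (array([ 4.97848026e+02, -2.99437220e+02,  4.58932207e-02]), np.float64(0.031381288586749566))
side (array([ 4.97249518e+02, -2.94609529e+02,  4.30162671e-02]), np.float64(0.04329160837140582))
```

View pics/crop.png

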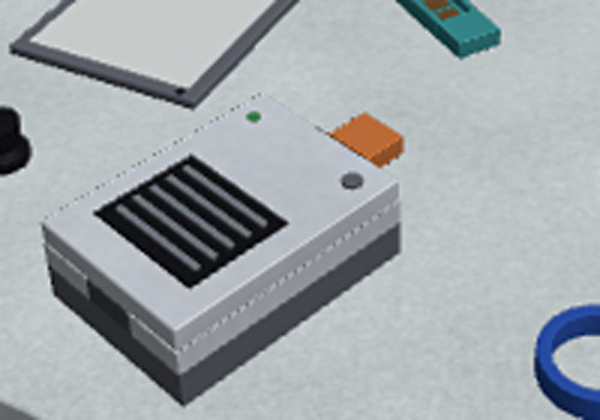

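The crop shows the orange block sticking out of the scanner's front at crop (367,140), with the purple and turquoise ones lying loose elsewhere. So the target is confirmed. Scanner is about (656, 2) with yaw -0.285; pad is about (498, -298). Moving over to look with the wrist camera.

```bash
cat >> h.py <<'E'
def plan(p,yaw,n=None,level=True):
    s=sense(); P=s["eef_pos"]; Y=s["tcp_rot"][2]; p=np.array(p,float)
    d=p-P; dy=(yaw-Y+np.pi)%(2*np.pi)-np.pi
    n=n or int(max(np.ceil(np.linalg.norm(d)/60),np.ceil(np.degrees(abs(dy))/10.4),1))
    print("now",P.round(1),s["tcp_rot"].round(4),"t",round(s["clock"],2),"F",s["contact_force"].round(1),"op",round(s["opening"],3),"n",n)
    y=Y; a=P.copy()
    for i in range(n):
        q=P+d*(i+1)/n; e=q-a; c,sn=np.cos(y),np.sin(y)
        t=np.round([c*e[0]+sn*e[1], sn*e[0]-c*e[1], -e[2]],1); r=round(-np.degrees(dy)/n,2)
        a=a+[c*t[0]+sn*t[1], sn*t[0]-c*t[1], -t[2]]; y-=np.radians(r)
        print([t.tolist(),[0,0,r]])
E
python3 - <<'E'
from h import *
plan([570,20,215],-.285,12)
grab_frame("scene")
for t in ["cleaner","loupe","film_can","film_reel"]:
    for b in boxes_of("scene",t)[:1]: print(t,b["conf"],toworld("scene",b["centre"]).round())
E
```

```text
now [ 241.  -576.7  231.3] [-3.1416 -0.      0.3958] t 0.95 F [ 0.5 -0.   0.3] op 1.0 n 12
[[44.5, -35.3, 1.4], [0, 0, np.float64(3.25)]]
[[42.4, -37.8, 1.3], [0, 0, np.float64(3.25)]]
[[40.2, -40.1, 1.4], [0, 0, np.float64(3.25)]]
[[37.8, -42.3, 1.3], [0, 0, np.float64(3.25)]]
[[35.4, -44.4, 1.4], [0, 0, np.float64(3.25)]]
[[32.8, -46.4, 1.3], [0, 0, np.float64(3.25)]]
[[30.1, -48.1, 1.4], [0, 0, np.float64(3.25)]]
[[27.4, -49.7, 1.4], [0, 0, np.float64(3.25)]]
[[24.5, -51.3, 1.3], [0, 0, np.float64(3.25)]]
[[21.5, -52.5, 1.4], [0, 0, np.float64(3.25)]]
[[18.6, -53.7, 1.3], [0, 0, np.float64(3.25)]]
[[15.4, -54.6, 1.4], [0, 0, np.float64(3.25)]]
cleaner 0.65 [ 710. -379.   79.]
loupe 0.83 [ 754. -290.   32.]
film_can 0.66 [521. 296.  40.]
```

>>> {"api": "servo_tool", "payload": {
  "rows": [
    [85, [44.5, -35.3, 1.4], [0, 0, 3.25]],
    [85, [42.4, -37.8, 1.3], [0, 0, 3.25]],
    [85, [40.2, -40.1, 1.4], [0, 0, 3.25]],
    [85, [37.8, -42.3, 1.3], [0, 0, 3.25]],
    [85, [35.4, -44.4, 1.4], [0, 0, 3.25]],
    [85, [32.8, -46.4, 1.3], [0, 0, 3.25]],
    [85, [30.1, -48.1, 1.4], [0, 0, 3.25]],
    [85, [27.4, -49.7, 1.4], [0, 0, 3.25]]
  ],
  "force": 60
}}

```text
clock: 2.2
eef_pos: [461.2, -177.3, 220.7]
tcp_rot: [3.141, -0.001, -0.06]
contact_force: [0.4, -0.5, 0.1]
opening: 0.997
```

>>> {"api": "servo_tool", "payload": {
  "rows": [
    [85, [24.5, -51.3, 1.3], [0, 0, 3.25]],
    [85, [21.5, -52.5, 1.4], [0, 0, 3.25]],
    [85, [18.6, -53.7, 1.3], [0, 0, 3.25]],
    [85, [15.4, -54.6, 1.4], [0, 0, 3.25]],
    [85, [0, 0, 0], [0, 0, 0]],
    [85, [0, 0, 0], [0, 0, 0]]
  ]
}}

```text
clock: 2.95
eef_pos: [569.5, 19.9, 214.7]
tcp_rot: [3.141, 0.001, -0.284]
contact_force: [1.0, 0.2, 0.5]
opening: 0.992
```

```bash
python3 - <<'E'
from h import *
s=sense(); print(s["eef_pos"],s["tcp_rot"])
im=grab_frame("wrist"); v=im.copy()
m=[b for b in trace("wrist","carrier")]; print([(b["conf"],b["mask"].sum()) for b in m])
hsv=cv2.cvtColor(im,cv2.COLOR_BGR2HSV); o=cv2.inRange(hsv,(5,120,60),(20,255,255))
n,l,st,ce=cv2.connectedComponentsWithStats(o); print(st[1:][st[1:,4]>100],ce[1:][st[1:,4]>100])
k=1+np.argmax(st[1:,4]); cv2.imwrite("pics/omask.png",(l==k)*255)
r=cv2.minAreaRect(np.argwhere(l==k)[:,::-1].astype(np.float32)); print(r); b=cv2.boxPoints(r); print(b.round(1),toplane("wrist",b,55).round(1))
# expected
u=np.array([np.cos(-.285),np.sin(-.285),0]); w=np.array([-u[1],u[0],0])
O=np.array([656,2,0])
for q in [O-70*u+25*w+[0,0,55],O-70*u-25*w+[0,0,55],O+85*w+[0,0,82],O-85*w+[0,0,82]]:
    p=proj("wrist",q)[0]; print(q.round(),p.round()); cv2.circle(v,tuple(int(x) for x in p.round()),4,(0,0,255),1)
cv2.imwrite("pics/w1.png",v)
E
```

```text
[569.52033205  19.90094553 214.71660388] [ 3.14099533e+00  7.37138515e-04 -2.83544650e-01]
[(0.86, np.int64(2286)), (0.77, np.int64(2887)), (0.58, np.int64(2767))]
[[ 255  117   27    4  106]
 [ 243  125   50   47 2295]
 [ 350  316   17   15  167]
 [ 530  327   17   14  103]
 [ 539  333   21   16  167]] [[268.         118.47169811]
 [267.78562092 148.12679739]
 [357.49101796 322.77844311]
 [537.96116505 333.46601942]
 [548.73652695 340.2994012 ]]
((267.5, 148.0), (46.0, 49.0), 90.0)
[[243. 125.]
 [292. 125.]
 [292. 171.]
 [243. 171.]] [[647.   30.1  55. ]
 [633.8 -14.9  55. ]
 [591.2  -3.2  55. ]
 [605.   44.   55. ]]
[596.  46.  55.] [244. 180.]
[582.  -2.  55.] [294. 180.]
[680.  84.  82.] [168. 106.]
[632. -80.  82.] [367. 106.][ WARN:0@0.695] global loadsave.cpp:1063 imwrite_ Unsupported depth image for selected encoder is fallbacked to CV_8U.
```

View pics/w1.png

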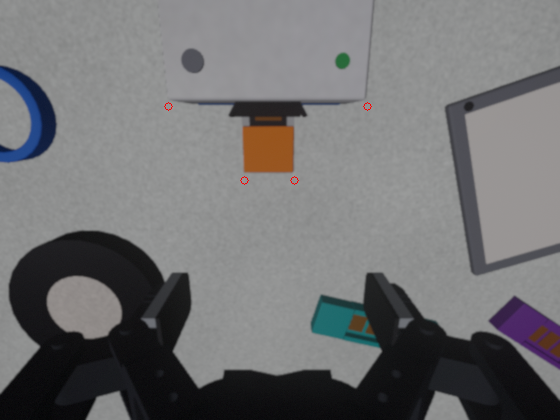

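The wrist view shows the orange block at columns 243-292 and rows 125-171, aligned with the tool. Its end is about world (598, 20), so roughly 66 mm is out, and nothing is in the way of the fingers. I'll grip 22 mm in from the end.

```bash
python3 - <<'E'
from h import *
plan([619,14.2,35],-.285,4)
E
```

```text
now [569.4  19.  215. ] [ 3.1412e+00  3.0000e-04 -2.8550e-01] t 3.05 F [-0.   0.3 -0.1] op 0.999 n 4
[[12.2, -2.3, 45.0], [0, 0, np.float64(-0.01)]]
[[12.3, -2.4, 45.0], [0, 0, np.float64(-0.01)]]
[[12.2, -2.3, 45.0], [0, 0, np.float64(-0.01)]]
[[12.3, -2.4, 45.0], [0, 0, np.float64(-0.01)]]
```

>>> {"api": "servo_tool", "payload": {
  "rows": [
    [85, [12.2, -2.3, 45], [0, 0, 0]],
    [85, [12.3, -2.4, 45], [0, 0, 0]],
    [85, [12.2, -2.3, 35], [0, 0, 0]],
    [85, [12.3, -2.4, 25], [0, 0, 0]],
    [85, [0, 0, 20], [0, 0, 0]],
    [85, [0, 0, 10], [0, 0, 0]],
    [85, [0, 0, 0], [0, 0, 0]]
  ]
}}

```text
clock: 3.92
eef_pos: [618.9, 14.9, 34.8]
tcp_rot: [3.141, 0.001, -0.285]
contact_force: [-0.1, 0.5, 0.8]
opening: 0.998
```

```bash
python3 - <<'E'
from h import *
plan([619,14.2,35],-.285,1)
im=grab_frame("wrist"); cv2.imwrite("pics/w2.png",im)
E
```

```text
now [618.9  14.9  34.8] [ 3.1413e+00  1.0000e-03 -2.8530e-01] t 3.92 F [-0.1  0.5  0.8] op 0.998 n 1
[[0.3, 0.7, -0.2], [0, 0, np.float64(-0.01)]]
```

View pics/w2.png

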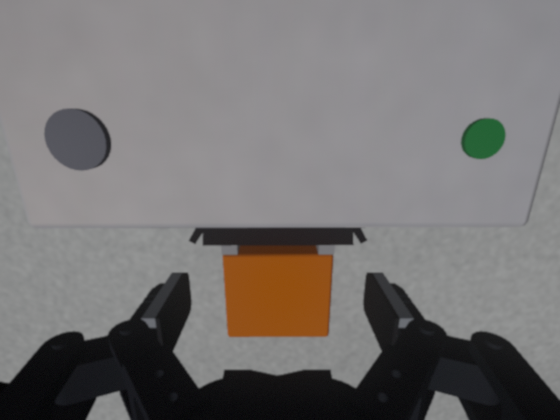

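The carrier (columns 225-332) sits centred between the open fingers (190/364). Closing.

>>> {"api": "servo_tool", "payload": {
  "rows": [
    [45, [0, 0, 0], [0, 0, 0]],
    [40, [0, 0, 0], [0, 0, 0]],
    [40, [0, 0, 0], [0, 0, 0]],
    [40, [0, 0, 0], [0, 0, 0]],
    [40, [0, 0, 0], [0, 0, 0]]
  ],
  "force": 60
}}

```text
clock: 4.6
eef_pos: [620.0, 15.3, 36.0]
tcp_rot: [-3.141, -0.001, -0.285]
contact_force: [-1.9, -0.1, 5.6]
opening: 0.569
```

>>> {"api": "servo_tool", "payload": {
  "rows": [
    [40, [-6, 0, 0], [0, 0, 0]],
    [40, [-10, 0, 0], [0, 0, 0]],
    [40, [-14, 0, 0], [0, 0, 0]],
    [40, [0, 0, 0], [0, 0, 0]]
  ]
}}

```text
clock: 5.1
eef_pos: [588.5, 24.3, 35.0]
tcp_rot: [3.141, 0.003, -0.285]
contact_force: [-3.1, 1.3, 7.8]
opening: 0.568
```

```bash
python3 - <<'E'
from h import *
plan([619,14.2,35],-.285,1)
im=grab_frame("wrist"); cv2.imwrite("pics/w3.png",im)
E
```

```text
now [588.5  24.3  35. ] [ 3.1412e+00  2.7000e-03 -2.8460e-01] t 5.1 F [-3.1  1.3  7.8] op 0.568 n 1
[[32.1, 1.1, 0.0], [0, 0, np.float64(0.02)]]
```

View pics/w3.png

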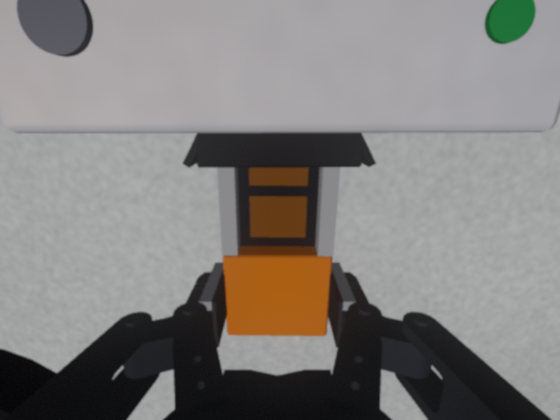

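The carrier comes along, with the windows showing at (278,215). There is a small upward force, so I'll ease up 1 mm and draw it fully out.

>>> {"api": "servo_tool", "payload": {
  "rows": [
    [40, [-12, 0, -1], [0, 0, 0]],
    [40, [-15, 0, 0], [0, 0, 0]],
    [40, [-15, 0, 0], [0, 0, 0]],
    [40, [-16, 0, 0], [0, 0, 0]],
    [40, [-16, 0, 0], [0, 0, 0]],
    [40, [-18, 0, 0], [0, 0, 0]],
    [40, [-20, 0, 0], [0, 0, 0]],
    [40, [-20, 0, 0], [0, 0, 0]]
  ]
}}

```text
clock: 6.15
eef_pos: [462.1, 61.0, 35.7]
tcp_rot: [3.141, 0.001, -0.285]
contact_force: [0.2, 0.2, -2.5]
opening: 0.57
```

>>> {"api": "servo_tool", "payload": {
  "rows": [
    [40, [0, 0, -30], [0, 0, 0]],
    [40, [0, 0, -50], [0, 0, 0]],
    [40, [0, 0, -20], [0, 0, 0]],
    [40, [0, 0, 0], [0, 0, 0]],
    [40, [0, 0, 0], [0, 0, 0]]
  ]
}}

```text
clock: 6.78
eef_pos: [462.8, 60.7, 134.9]
tcp_rot: [3.141, 0.002, -0.285]
contact_force: [0.0, 0.6, -2.7]
opening: 0.571
```

```bash
python3 - <<'E'
from h import *
s=sense(); v=np.array([np.cos(1.286),np.sin(1.286)])
g=np.array([498,-298])-63*v; print(g)   # grip 22 mm from orange end
plan([*g,135],1.286,10)
E
```

```text
[ 480.29939475 -358.46229051]
now [462.8  60.7 134.9] [ 3.1408e+00  1.8000e-03 -2.8480e-01] t 6.78 F [ 0.   0.6 -2.7] op 0.571 n 10
[[13.5, 39.7, -0.0], [0, 0, np.float64(-9.0)]]
[[7.0, 41.4, -0.0], [0, 0, np.float64(-9.0)]]
[[0.5, 41.9, -0.0], [0, 0, np.float64(-9.0)]]
[[-6.0, 41.6, -0.1], [0, 0, np.float64(-9.0)]]
[[-12.5, 40.0, 0.0], [0, 0, np.float64(-9.0)]]
[[-18.6, 37.6, 0.0], [0, 0, np.float64(-9.0)]]
[[-24.2, 34.3, 0.0], [0, 0, np.float64(-9.0)]]
[[-29.3, 30.0, -0.0], [0, 0, np.float64(-9.0)]]
[[-33.7, 25.1, -0.0], [0, 0, np.float64(-9.0)]]
[[-37.1, 19.5, -0.0], [0, 0, np.float64(-9.0)]]
```

>>> {"api": "servo_tool", "payload": {
  "rows": [
    [40, [13.5, 39.7, 0], [0, 0, -9]],
    [40, [7, 41.4, 0], [0, 0, -9]],
    [40, [0.5, 41.9, 0], [0, 0, -9]],
    [40, [-6, 41.6, 0], [0, 0, -9]],
    [40, [-12.5, 40, 0], [0, 0, -9]],
    [40, [-18.6, 37.6, 0], [0, 0, -9]],
    [40, [-24.2, 34.3, 0], [0, 0, -9]],
    [40, [-29.3, 30, 0], [0, 0, -9]]
  ]
}}

```text
clock: 7.78
eef_pos: [477.0, -275.4, 134.0]
tcp_rot: [-3.139, 0.0, 0.977]
contact_force: [1.0, 0.5, -0.6]
opening: 0.565
```

>>> {"api": "servo_tool", "payload": {
  "rows": [
    [40, [-33.7, 25.1, 0], [0, 0, -9]],
    [40, [-37.1, 19.5, 0], [0, 0, -9]],
    [40, [0, 0, 0], [0, 0, 0]],
    [40, [0, 0, 0], [0, 0, 0]]
  ]
}}

```text
clock: 8.28
eef_pos: [480.5, -357.5, 134.2]
tcp_rot: [-3.139, -0.001, 1.284]
contact_force: [0.8, -0.2, -2.9]
opening: 0.572
```

```bash
python3 - <<'E'
from h import *
plan([480.3,-358.5,20],1.286,4)
im=grab_frame("side"); cv2.imwrite("pics/s4.png",np.hstack([cv2.resize(im[150:400,120:440],None,fx=1.25,fy=1.25),cv2.resize(grab_frame("wrist"),(400,312))]))
E
```

```text
now [ 480.5 -357.5  134.2] [-3.1386e+00 -1.3000e-03  1.2839e+00] t 8.28 F [ 0.8 -0.2 -2.9] op 0.572 n 4
[[-0.3, 0.0, 28.6], [0, 0, np.float64(-0.03)]]
[[-0.2, 0.0, 28.5], [0, 0, np.float64(-0.03)]]
[[-0.3, 0.0, 28.6], [0, 0, np.float64(-0.03)]]
[[-0.3, 0.1, 28.5], [0, 0, np.float64(-0.03)]]
```

View pics/s4.png

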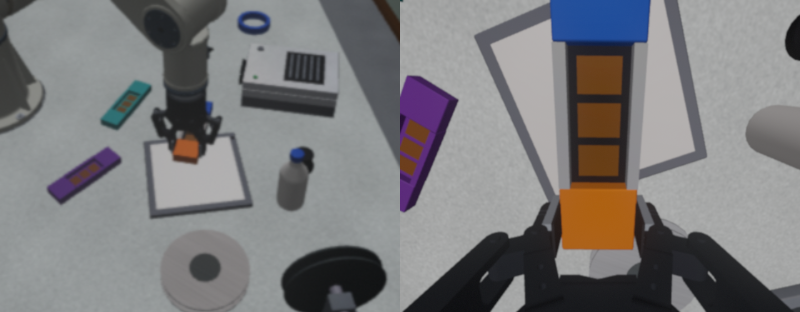

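The carrier is held firmly over the pad (blue end ahead, orange at the fingers). Lowering it.

>>> {"api": "servo_tool", "payload": {
  "rows": [
    [40, [0, 0, 40], [0, 0, 0]],
    [40, [0, 0, 40], [0, 0, 0]],
    [40, [0, 0, 26], [0, 0, 0]],
    [40, [0, 0, 8], [0, 0, 0]],
    [40, [0, 0, 4], [0, 0, 0]],
    [40, [0, 0, 1], [0, 0, 0]],
    [40, [0, 0, 0], [0, 0, 0]]
  ]
}}

```text
clock: 9.25
eef_pos: [482.1, -358.7, 17.9]
tcp_rot: [3.14, 0.0, 1.286]
contact_force: [-0.1, -0.1, -1.9]
opening: 0.569
```

>>> {"api": "servo_tool", "payload": {
  "rows": [
    [40, [0, 0, 2], [0, 0, 0]],
    [40, [0, 0, 1], [0, 0, 0]],
    [40, [0, 0, 0], [0, 0, 0]]
  ]
}}

```text
clock: 9.62
eef_pos: [481.5, -358.5, 14.0]
tcp_rot: [-3.142, -0.0, 1.286]
contact_force: [-0.6, 0.2, -1.9]
opening: 0.569
```

>>> {"api": "servo_tool", "payload": {
  "rows": [
    [40, [0, 0, 1], [0, 0, 0]],
    [40, [0, 0, 0], [0, 0, 0]]
  ]
}}

```text
clock: 9.88
eef_pos: [481.7, -358.5, 13.5]
tcp_rot: [3.141, 0.0, 1.286]
contact_force: [-1.9, 0.1, 4.0]
opening: 0.569
```

Contact is felt at TCP z of about 13.5. Releasing.

>>> {"api": "servo_tool", "payload": {
  "rows": [
    [60, [0, 0, 0], [0, 0, 0]],
    [80, [0, 0, 0], [0, 0, 0]],
    [85, [0, 0, 0], [0, 0, 0]],
    [85, [0, 0, 0], [0, 0, 0]]
  ]
}}

```text
clock: 10.38
eef_pos: [481.6, -358.4, 12.9]
tcp_rot: [3.142, 0.0, 1.286]
contact_force: [-0.1, -0.1, -0.7]
opening: 0.992
```

>>> {"api": "servo_tool", "payload": {
  "rows": [
    [85, [0, 0, -20], [0, 0, 0]],
    [85, [0, 0, -50], [0, 0, 0]],
    [85, [0, 0, -50], [0, 0, 0]],
    [85, [-40, 0, 0], [0, 0, 0]],
    [85, [0, 0, 0], [0, 0, 0]],
    [85, [0, 0, 0], [0, 0, 0]]
  ]
}}

```text
clock: 11.12
eef_pos: [470.1, -396.5, 133.5]
tcp_rot: [-3.142, -0.0, 1.285]
contact_force: [0.1, -0.0, 0.3]
opening: 0.994
```

```bash
python3 - <<'E'
from h import *
s=sense();print(s["eef_pos"],s["tcp_rot"])
im=grab_frame("wrist"); k,T=K("wrist"); v=im.copy()
hsv=cv2.cvtColor(im,cv2.COLOR_BGR2HSV)
for nm,lo,hi in (("blue",(105,150,60),(125,255,255)),("orange",(5,150,130),(20,255,255))):
    o=cv2.inRange(hsv,lo,hi); n,l,st,ce=cv2.connectedComponentsWithStats(o)
    j=1+np.argmax(st[1:,4]); r=cv2.minAreaRect(np.argwhere(l==j)[:,::-1].astype(np.float32)); b=cv2.boxPoints(r)
    print(nm,st[j],b.round(0).tolist(),toplane("wrist",b,32).round(1).tolist()); cv2.polylines(v,[b.astype(int)],1,(0,255,0),1)
cv2.imwrite("pics/w5.png",v)
E
```

```text
[ 470.14637192 -396.45835701  133.48579119] [-3.14155820e+00 -3.35308473e-04  1.28520469e+00]
blue [ 244    0   70   27 1777] [[244.0, 0.0], [313.0, 0.0], [313.0, 26.0], [244.0, 26.0]] [[492.3, -240.7, 32.0], [537.8, -253.9, 32.0], [534.0, -269.1, 32.0], [487.4, -255.5, 32.0]]
orange [ 247  142   62   55 3208] [[247.0, 142.0], [308.0, 142.0], [308.0, 196.0], [247.0, 196.0]] [[464.8, -331.7, 32.0], [510.7, -345.1, 32.0], [499.8, -387.5, 32.0], [451.2, -373.3, 32.0]]
```

View pics/w5.png

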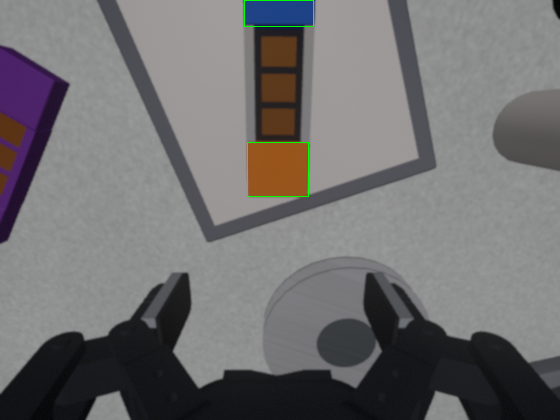

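The carrier lies flat and free on the pad: blue at (279,13), orange at (278,169), parallel to the tool and where expected. Going to the blue end.

```bash
python3 - <<'E'
from h import *
plan([517.3,-238,133.5],1.286,3)
E
```

```text
now [ 470.2 -396.1  133.1] [-3.1411e+00 -5.0000e-04  1.2857e+00] t 11.18 F [-0.2 -0.2 -0.1] op 0.995 n 3
[[55.0, 0.3, -0.1], [0, 0, np.float64(-0.01)]]
[[55.0, 0.2, -0.2], [0, 0, np.float64(-0.01)]]
[[55.0, 0.3, -0.1], [0, 0, np.float64(-0.01)]]
```

>>> {"api": "servo_tool", "payload": {
  "rows": [
    [85, [55, 0.3, 0], [0, 0, 0]],
    [85, [55, 0.2, 0], [0, 0, 0]],
    [85, [55, 0.3, 0], [0, 0, 0]],
    [85, [0, 0, 40], [0, 0, 0]],
    [85, [0, 0, 40], [0, 0, 0]],
    [85, [0, 0, 25], [0, 0, 0]],
    [85, [0, 0, 10], [0, 0, 0]],
    [85, [0, 0, 0], [0, 0, 0]]
  ]
}}

```text
clock: 12.18
eef_pos: [517.3, -238.2, 17.7]
tcp_rot: [-3.14, -0.0, 1.286]
contact_force: [-0.2, -0.1, 0.4]
opening: 0.996
```

```bash
python3 - <<'E'
from h import *
plan([517.3,-238,14],1.286,1)
im=grab_frame("wrist"); cv2.imwrite("pics/w6.png",im)
E
```

```text
now [ 517.3 -238.2   17.7] [-3.1405e+00 -3.0000e-04  1.2863e+00] t 12.18 F [-0.2 -0.1  0.4] op 0.996 n 1
[[0.2, -0.0, 3.7], [0, 0, np.float64(0.02)]]
```

View pics/w6.png

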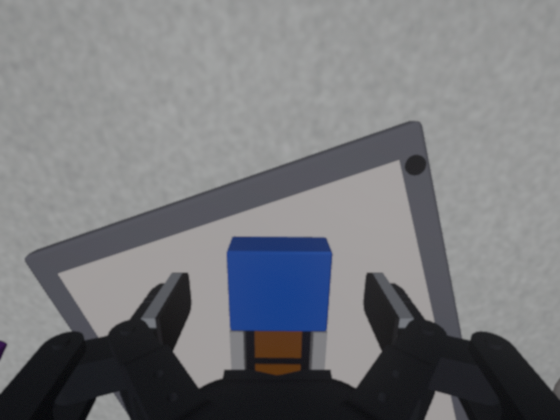

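The blue end is centred between the fingers (228-330). Lowering 4 mm and gripping.

>>> {"api": "servo_tool", "payload": {
  "rows": [
    [85, [0, 0, 3.5], [0, 0, 0]],
    [85, [0, 0, 0], [0, 0, 0]],
    [45, [0, 0, 0], [0, 0, 0]],
    [40, [0, 0, 0], [0, 0, 0]],
    [40, [0, 0, 0], [0, 0, 0]],
    [40, [0, 0, 0], [0, 0, 0]],
    [40, [0, 0, 0], [0, 0, 0]]
  ],
  "force": 60
}}

```text
clock: 13.1
eef_pos: [517.7, -238.8, 15.1]
tcp_rot: [3.141, 0.0, 1.286]
contact_force: [-1.6, 0.7, 6.4]
opening: 0.566
```

>>> {"api": "servo_tool", "payload": {
  "rows": [
    [40, [0, 0, -10], [0, 0, 0]],
    [40, [0, 0, -50], [0, 0, 0]],
    [40, [0, 0, -60], [0, 0, 0]],
    [40, [0, 0, 0], [0, 0, 0]],
    [40, [0, 0, 0], [0, 0, 0]]
  ]
}}

```text
clock: 13.72
eef_pos: [517.0, -238.5, 134.3]
tcp_rot: [-3.141, -0.0, 1.286]
contact_force: [0.0, -0.4, -2.5]
opening: 0.57
```

```bash
python3 - <<'E'
from h import *
plan([462.4,61.2,130],2.857,9)
E
```

```text
now [ 517.  -238.5  134.3] [-3.1412e+00 -1.0000e-04  1.2858e+00] t 13.72 F [ 0.  -0.4 -2.5] op 0.57 n 9
[[30.2, -15.2, 0.5], [0, 0, np.float64(-10.0)]]
[[32.5, -9.7, 0.5], [0, 0, np.float64(-10.0)]]
[[33.6, -3.9, 0.4], [0, 0, np.float64(-10.0)]]
[[33.8, 2.0, 0.5], [0, 0, np.float64(-10.0)]]
[[32.9, 7.8, 0.5], [0, 0, np.float64(-10.0)]]
[[31.1, 13.4, 0.5], [0, 0, np.float64(-10.0)]]
[[28.2, 18.6, 0.4], [0, 0, np.float64(-10.0)]]
[[24.6, 23.2, 0.5], [0, 0, np.float64(-10.0)]]
[[20.2, 27.2, 0.5], [0, 0, np.float64(-10.0)]]
```

>>> {"api": "servo_tool", "payload": {
  "rows": [
    [40, [30.2, -15.2, 0], [0, 0, -10]],
    [40, [32.5, -9.7, 0], [0, 0, -10]],
    [40, [33.6, -3.9, 0], [0, 0, -10]],
    [40, [33.8, 2, 0], [0, 0, -10]],
    [40, [32.9, 7.8, 0], [0, 0, -10]],
    [40, [31.1, 13.4, 0], [0, 0, -10]],
    [40, [28.2, 18.6, 0], [0, 0, -10]],
    [40, [24.6, 23.2, 0], [0, 0, -10]]
  ]
}}

```text
clock: 14.72
eef_pos: [467.1, 28.5, 132.7]
tcp_rot: [-3.14, -0.003, 2.688]
contact_force: [0.9, -0.1, -1.9]
opening: 0.57
```

>>> {"api": "servo_tool", "payload": {
  "rows": [
    [40, [20.2, 27.2, 0], [0, 0, -10]],
    [40, [0, 0, 30], [0, 0, 0]],
    [40, [0, 0, 40], [0, 0, 0]],
    [40, [0, 0, 20], [0, 0, 0]],
    [40, [0, 0, 0], [0, 0, 0]],
    [40, [0, 0, 0], [0, 0, 0]]
  ]
}}

```text
clock: 15.48
eef_pos: [462.6, 60.9, 44.3]
tcp_rot: [-3.141, -0.001, 2.857]
contact_force: [-0.5, -0.3, -0.8]
opening: 0.566
```

```bash
python3 - <<'E'
from h import *
plan([462.4,61.2,38.8],2.857,1)
im=grab_frame("wrist"); a=grab_frame("side")[130:290,240:420]
im=cv2.resize(im,(400,300)); a=cv2.resize(a,(400,356),interpolation=cv2.INTER_CUBIC)[:300]
cv2.imwrite("pics/w7.png",np.hstack([im,a]))
E
```

```text
now [462.6  60.9  44.3] [-3.1411e+00 -1.0000e-03  2.8567e+00] t 15.47 F [-0.5 -0.3 -0.8] op 0.566 n 1
[[0.3, 0.3, 5.5], [0, 0, np.float64(-0.02)]]
```

View pics/w7.png

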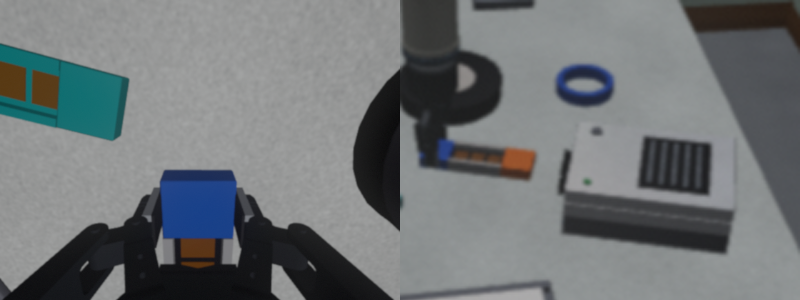

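The carrier is lined up with the mouth: orange end facing the guides, blue end in the gripper, windows up. Lowering to slot height and advancing.

>>> {"api": "servo_tool", "payload": {
  "rows": [
    [40, [0.3, 0.3, 5.5], [0, 0, 0]],
    [40, [-15, 0, 0], [0, 0, 0]],
    [40, [-20, 0, 0], [0, 0, 0]],
    [40, [-10, 0, 0], [0, 0, 0]],
    [40, [-6, 0, 0], [0, 0, 0]],
    [40, [-6, 0, 0], [0, 0, 0]],
    [40, [-5, 0, 0], [0, 0, 0]],
    [40, [0, 0, 0], [0, 0, 0]]
  ]
}}

```text
clock: 16.58
eef_pos: [522.5, 43.9, 39.0]
tcp_rot: [3.142, 0.0, 2.857]
contact_force: [-0.3, 0.5, -1.2]
opening: 0.567
```

>>> {"api": "servo_tool", "payload": {
  "rows": [
    [40, [-5, 0, 0], [0, 0, 0]],
    [40, [-5, 0, 0], [0, 0, 0]],
    [40, [-5, 0, 0], [0, 0, 0]],
    [40, [-5, 0, 0], [0, 0, 0]],
    [40, [-5, 0, 0], [0, 0, 0]],
    [40, [0, 0, 0], [0, 0, 0]]
  ]
}}

```text
clock: 17.32
eef_pos: [546.7, 36.7, 39.0]
tcp_rot: [3.141, 0.0, 2.857]
contact_force: [-0.4, -0.2, -1.3]
opening: 0.572
```

>>> {"api": "servo_tool", "payload": {
  "rows": [
    [40, [-8, 0, 0], [0, 0, 0]],
    [40, [-8, 0, 0], [0, 0, 0]],
    [40, [-9, 0, 0], [0, 0, 0]],
    [40, [-9, 0, 0], [0, 0, 0]],
    [40, [-9, 0, 0], [0, 0, 0]],
    [40, [-9, 0, 0], [0, 0, 0]],
    [40, [-9, 0, 0], [0, 0, 0]],
    [40, [0, 0, 0], [0, 0, 0]]
  ]
}}

```text
clock: 18.32
eef_pos: [605.6, 19.5, 39.0]
tcp_rot: [3.141, 0.001, 2.857]
contact_force: [0.2, -0.6, -1.0]
opening: 0.568
```

>>> {"api": "servo_tool", "payload": {
  "rows": [
    [40, [-3, 0, 0], [0, 0, 0]],
    [40, [-3, 0, 0], [0, 0, 0]],
    [40, [-2, 0, 0], [0, 0, 0]],
    [40, [-2, 0, 0], [0, 0, 0]],
    [40, [0, 0, 0], [0, 0, 0]]
  ]
}}

```text
clock: 18.95
eef_pos: [614.5, 16.9, 39.0]
tcp_rot: [3.142, 0.0, 2.857]
contact_force: [0.4, 0.4, -2.0]
opening: 0.568
```

>>> {"api": "servo_tool", "payload": {
  "rows": [
    [40, [-1, 0, 0], [0, 0, 0]],
    [40, [-1, 0, 0], [0, 0, 0]],
    [40, [-1, 0, 0], [0, 0, 0]],
    [40, [0, 0, 0], [0, 0, 0]]
  ]
}}

```text
clock: 19.45
eef_pos: [617.3, 16.0, 39.0]
tcp_rot: [3.142, 0.0, 2.857]
contact_force: [0.9, 0.8, -1.5]
opening: 0.57
```

>>> {"api": "servo_tool", "payload": {
  "rows": [
    [40, [-1, 0, 0], [0, 0, 0]],
    [40, [-1, 0, 0], [0, 0, 0]],
    [40, [0, 0, 0], [0, 0, 0]]
  ]
}}

```text
clock: 19.82
eef_pos: [618.3, 15.6, 38.7]
tcp_rot: [-3.141, -0.002, 2.857]
contact_force: [-4.0, 1.4, -1.7]
opening: 0.567
```

>>> {"api": "servo_tool", "payload": {
  "rows": [
    [40, [-1, 0, 0], [0, 0, 0]],
    [40, [-1, 0, 0], [0, 0, 0]],
    [40, [0, 0, 0], [0, 0, 0]]
  ]
}}

```text
clock: 20.2
eef_pos: [618.3, 15.4, 38.1]
tcp_rot: [-3.14, -0.006, 2.857]
contact_force: [-9.6, 3.1, -0.4]
opening: 0.565
```

Force rises to about 10 N with no motion, so the carrier is at the stop. One more light push, then set it down on the floor, relax and release.

>>> {"api": "servo_tool", "payload": {
  "rows": [
    [40, [-1.5, 0, 0], [0, 0, 0]],
    [40, [0, 0, 1], [0, 0, 0]],
    [40, [0, 0, 1], [0, 0, 0]],
    [40, [0, 0, 0], [0, 0, 0]]
  ]
}}

```text
clock: 20.7
eef_pos: [618.2, 15.4, 37.4]
tcp_rot: [-3.14, -0.008, 2.857]
contact_force: [-21.2, 6.2, 20.2]
opening: 0.569
```

>>> {"api": "servo_tool", "payload": {
  "rows": [
    [60, [0, 0, 0], [0, 0, 0]],
    [80, [0, 0, 0], [0, 0, 0]],
    [85, [0, 0, 0], [0, 0, 0]],
    [85, [0, 0, 0], [0, 0, 0]]
  ]
}}

```text
clock: 21.2
eef_pos: [622.9, 14.4, 37.0]
tcp_rot: [3.141, 0.001, 2.857]
contact_force: [0.1, 0.4, -0.2]
opening: 0.993
```

>>> {"api": "servo_tool", "payload": {
  "rows": [
    [85, [0, 0, -20], [0, 0, 0]],
    [85, [0, 0, -50], [0, 0, 0]],
    [85, [0, 0, -50], [0, 0, 0]],
    [85, [50, 0, -40], [0, 0, 0]],
    [85, [60, 0, 0], [0, 0, 0]],
    [85, [0, 0, 0], [0, 0, 0]],
    [85, [0, 0, 0], [0, 0, 0]]
  ]
}}

```text
clock: 22.08
eef_pos: [519.0, 45.2, 197.4]
tcp_rot: [3.141, 0.002, 2.857]
contact_force: [-0.1, -0.4, -0.3]
opening: 0.994
```

```bash
python3 - <<'E'
from h import *
s=sense(); print(s["eef_pos"],s["clock"],s["contact_force"])
im=grab_frame("scene"); hsv=cv2.cvtColor(im,cv2.COLOR_BGR2HSV)
ms=trace("scene","carrier")
for b in boxes_of("scene","carrier")[:4]: print(b["conf"],toworld("scene",b["centre"]).round(1))
# project expected blue-end corners for 65 mm out, with scanner at two fits
a=cv2.resize(im[190:330,200:360],(640,560),interpolation=cv2.INTER_CUBIC)[:400]
c=cv2.resize(grab_frame("side")[170:250,270:410],(700,400),interpolation=cv2.INTER_CUBIC)
cv2.imwrite("pics/f.png",np.hstack([a[:,:400],c[:,:400]]))
E
```

```text
[518.97551896  45.17075841 197.43638741] 22.075 [-0.11449115 -0.37525181 -0.34905681]
0.95 [ 260.  -277.6   19.1]
0.91 [352.5 -51.1  17.6]
0.51 [619.8  19.4  59.2]
```

View pics/f.png

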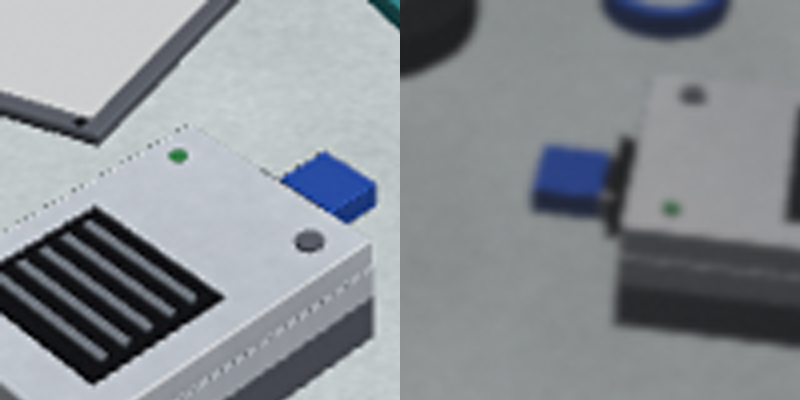

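The blue end sticks out of the mouth in both views, level and straight, with the windows hidden inside. I'll do one numeric check of the protrusion against the first picture.

```bash
python3 - <<'E'
from h import *
u=np.array([np.cos(-.285),np.sin(-.285)])
for cam,roi in (("scene",(268,222,302,252)),("side",(285,190,320,222))):
    x0,y0,x1,y1=roi
    for nm,im,lo,hi in (("before",cv2.imread(f"pics/{cam}0.png"),(3,110,50),(22,255,255)),("now",grab_frame(cam),(100,110,40),(130,255,255))):
        m=np.zeros((420,560),np.uint8); m[y0:y1,x0:x1]=cv2.inRange(cv2.cvtColor(im,cv2.COLOR_BGR2HSV),lo,hi)[y0:y1,x0:x1]
        p=np.argwhere(m>0)[:,::-1]; w=toplane(cam,p,55)[:,:2]; t=(w-[656.2,2.4])@u
        print(cam,nm,len(p),"outermost (top plane), 1%,3%:",np.percentile(t,[1,3]).round(1))
E
```

```text
scene before 241 outermost (top plane), 1%,3%: [-62.1 -60.9]
scene now 235 outermost (top plane), 1%,3%: [-60.2 -59.1]
side before 150 outermost (top plane), 1%,3%: [-62.  -60.8]
side now 130 outermost (top plane), 1%,3%: [-59.6 -58.6]
```

```bash
python3 -c "
from rig import *
print(sense()['clock']); print(sign_off())"
```

```text
22.375
the job is handed in; nothing more can be done
None
```

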